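# Fit the square tube spacers on the weld stands so that their tops come level

### The arm

A 6-joint arm with a two-finger parallel gripper is mounted at the origin on the work surface. World frame = base frame: x ahead of the robot, y to its left, z up, the work surface at z = 0. Lengths are in mm, angles in rad, forces in N, time in s.
With the tool pointing down it reaches from about 350 to 975 mm from the base axis. Payload 7.1 kg.
Tool frame: the origin (TCP) lies on the centre line of the jaws, within the pads' length; the fingertips stand 8 mm ahead of it and the grasp point (between the pads) lies 11 mm behind it; z points along the fingers, x is the direction in which the jaws open and shut, and the axes are right-handed (so a half turn about z gives the same grasp; the last joint's range is limited). The gripper opens to 88 mm and grips with 3 to 60 N. Pads are 20 mm wide; open, the fingers measure 115 mm over their backs; the gripper's body (75 mm by 178 mm) begins 61 mm behind the grasp point.
Start: joints at [-1.169, 0.423, 1.63, -0, 1.089, -0.019], TCP at [255.322, -570.452, 230.675] pointing down, gripper open.
Joint ranges: [-3, 3], [-0.9, 2.11], [0.09, 2.58], [-1.31, 4.45], [0.11, 2.69], [-2.54, 2.54]. Speed limits (rad/s): [2.39, 2.39, 3.01, 3.14, 3.14, 3.14].

### API

Orientations are given as a rotation vector (axis times angle).
In Python, from workcell import ctrl gives the robot as it stands.
- The arm moves only by the shell command python3 -m handwheel 'ROWS'. ROWS is JSON, a list of rows, each a list of 3 entries, a list of its own where there are three numbers: the turn, a rotation vector about the tool's x, y, z in rad, then the shift along the tool's x, y, z in mm, then the opening, from 0 (shut) to 1 (fully open). In form: [[[ax, ay, az], [tx, ty, tz], jaw], ...]. A call has exactly 10 rows; each row shifts and turns the pose as measured when the row begins, along the tool's axes as they then stand; what a row does not reach is not made up. A row lasts 1/12 s, in which the tool goes at most 41.7 mm and 7.16 degrees, less where a joint would pass 70% of its speed; a pose out of reach is approached as far as the arm can. A call with a gripper value outside its range is refused whole. The fingers move at their own pace and stop on an object; the grip force is fixed at half the most. Time passes only in rows, so rows that do not move let the fingers close, or fill a call up. It gives the time, the measured TCP pose, the force and the opening at its end, in the units of the state.
- ctrl.get_obs(): the state, without advancing time (a new reading comes with each control period).
- ctrl.get_image(name): name is "scene" or "top"; returns a dict with "pixels" (400x640x3 uint8, red, green, blue), "camera_matrix" (3x3 intrinsics, pixels), "rvec" (rotation vector, rad) and "tvec" (3), from world to camera coordinates, as OpenCV has them. Camera axes: x right, y down, z forward; pixel columns grow to the right and rows downward; lengths in mm; the calibration is good to about 2 mm. A picture is of the moment at which its call begins. There is no depth.
- ctrl.close_job(): hands the job in, once; it reports no verdict.
Trained networks look in a picture, given as the dict that the camera call returned (one of the last four; its "shot" number tells which), for a name from the list of things; names that differ only in an ending like _2 or _b are one class to them, and where a whole thing is asked for, a point or a joint stands for the part that bears it (a point fixed in the world has none). Each returns a list of dicts, best first, with "score" (0 to 1); they miss things now and then, are a little off and sometimes report something else, mostly with a low value. They report only what shows in the picture. A call takes as long as a camera call. They do not tell look-alikes from the thing itself.
- ctrl.look_for(picture, query): "position" ([x, y, z] in mm, in the coordinates of the camera as it stood for that picture, good to about 4 mm: the middle of the surface that is visible of it).
- ctrl.spot_point(picture, query): "position" ([x, y, z] in mm, in the coordinates of the camera as it stood for that picture, good to about 4 mm: a listed point, or the origin of a listed thing).
The state is a dict: "t": time; "qpos": joint angles; "qvel": joint speeds; "joint_torque": joint torques, N m; "ee_pos": TCP position; "orientation": TCP orientation; "ft_force": force on the tool from outside, world axes, zero at the start; "moment": the same for the moment, N m; "width": finger opening in mm.
Only numpy, scipy, OpenCV 4.12 (cv2) and the standard library are available. Lean on these libraries where they do the work, as an engineer would, in place of code of your own. Each camera call takes 0.05 s, during which the arm holds its last target.

### The job

Pick out the three square steel tubes and slip each upright over the spigot of its own support stand, pushed fully down onto the stand's flat top, so that all three tube tops finish at the same height: tallest tube on the lowest stand, middle tube on the middle stand, shortest tube on the highest stand. Leave the two round pipe pieces standing where they are.

Things in the scene. Friction and masses are not known exactly. Their poses are not given: they have to be found in the camera images.
- tube_tall_center (a point): Centre (half-way up, on the axis) of the tall square tube: loose bright steel, open at both ends, standing upright on the bench, outside 40 x 40 mm, walls 4 mm (square bore 32 mm), 80 mm long. z runs along the tube, x and y are square to its flat sides.
- tube_mid_center (a point): Centre (half-way up, on the axis) of the middle-length square tube: loose bright steel, open at both ends, standing upright on the bench, outside 40 x 40 mm, walls 4 mm (square bore 32 mm), 60 mm long. z runs along the tube, x and y are square to its flat sides.
- tube_short_center (a point): Centre (half-way up, on the axis) of the short square tube: loose bright steel, open at both ends, standing upright on the bench, outside 40 x 40 mm, walls 4 mm (square bore 32 mm), 40 mm long. z runs along the tube, x and y are square to its flat sides.
- stand_low_seat (a point): Centre of the flat top (the seat) of the low support stand: a dark steel block fixed to the bench, 60 x 60 mm, its top 15 mm above the bench. From the middle of the top rises a round steel spigot, 20 mm high: 28 mm diameter for its lower 10 mm, tapering to 14 mm at the tip; square tubes and pipes both fit over it. z is up, x and y are square to the block's sides.
- stand_mid_seat (a point): Centre of the flat top (the seat) of the middle-height support stand: a dark steel block fixed to the bench, 60 x 60 mm, its top 35 mm above the bench. From the middle of the top rises a round steel spigot, 20 mm high: 28 mm diameter for its lower 10 mm, tapering to 14 mm at the tip; square tubes and pipes both fit over it. z is up, x and y are square to the block's sides.
- stand_high_seat (a point): Centre of the flat top (the seat) of the high support stand: a dark steel block fixed to the bench, 60 x 60 mm, its top 55 mm above the bench. From the middle of the top rises a round steel spigot, 20 mm high: 28 mm diameter for its lower 10 mm, tapering to 14 mm at the tip; square tubes and pipes both fit over it. z is up, x and y are square to the block's sides.
- pipe_long_center (a point): Centre (half-way up) of a loose round steel pipe piece standing upright on the bench, 42 mm diameter, bore 34 mm, 70 mm long. Not wanted here: it must be left where it stands.
- pipe_stub_center (a point): Centre (half-way up) of a loose round steel pipe piece standing upright on the bench, 42 mm diameter, bore 34 mm, 50 mm long. Not wanted here: it must be left where it stands.
Not all that is in view belongs to the job. What is shaped like the part that bears stand_low_seat but orange or yellow is not meant.

How it is judged:
By the outcome, as a careful person would: the job done as asked, in the order asked, and still so for the second after the job is handed in, with the robot touching nothing.
It also fails if it takes over 88 s, if anything falls off the work surface, if the arm or the gripper's body presses on something with over 40 N, if the wrist force passes 120 N, or if a joint passes its speed limit or range.

## Working session

There is one attempt and no reset: what is moved stays moved. The work goes in short steps, Python scripts to look and compute and a shell command to move; the robot and the scene stay as the last step left them, time stands still between calls to the robot, and variables do not carry over. Pictures are saved under pics/ and viewed, and the job is handed in when it is done.

```bash
mkdir -p pics; ls; cat > h.py <<'E'
import cv2,numpy as np
from workcell import ctrl
def cam(n,save=None):
    p=ctrl.get_image(n)
    if save: cv2.imwrite('pics/'+save,cv2.cvtColor(p['pixels'],cv2.COLOR_RGB2BGR))
    return p
def w(p,c):
    R=cv2.Rodrigues(np.array(p['rvec'],float))[0]
    return R.T@(np.array(c,float)-np.array(p['tvec'],float).ravel())
def px(p,X):
    return cv2.projectPoints(np.array([X],float),np.array(p['rvec'],float),np.array(p['tvec'],float),np.array(p['camera_matrix'],float),None)[0].ravel()
def ray(p,u,v,z):
    R=cv2.Rodrigues(np.array(p['rvec'],float))[0];K=np.array(p['camera_matrix'],float)
    d=R.T@np.linalg.solve(K,[u,v,1]);o=w(p,[0,0,0])
    return o+d*(z-o[2])/d[2]
E
python3 - <<'E'
from h import *
names="tube_tall_center tube_mid_center tube_short_center stand_low_seat stand_mid_seat stand_high_seat pipe_long_center pipe_stub_center".split()
for n in ("scene","top"):
    p=cam(n,n+'0.png')
    print(n,w(p,[0,0,0]).round())
    for q in names:
        for d in ctrl.spot_point(p,q): 
            X=w(p,d['position']);print(q,round(d['score'],2),X.round(1),px(p,X).round())
print({k:np.round(v,3) for k,v in ctrl.get_obs().items()})
E
```

```text
pics
scene [1030.  266.  577.]
tube_tall_center 0.71 [ 485.9 -260.1   36.1] [215. 170.]
tube_tall_center 0.33 [629.8 220.3  22.4] [385. 294.]
tube_mid_center 0.79 [630.7 216.3  26.1] [383. 292.]
tube_mid_center 0.74 [ 475.8 -119.4   26.6] [267. 187.]
tube_mid_center 0.33 [460.4 130.6  51.5] [371. 208.]
tube_short_center 0.92 [6.286e+02 4.000e-01 1.770e+01] [278. 252.]
stand_low_seat 0.89 [567.3 121.5  14. ] [347. 253.]
stand_low_seat 0.81 [ 372.5 -238.6   11.2] [250. 157.]
stand_low_seat 0.8 [317.3 137.1  10.5] [390. 186.]
stand_low_seat 0.56 [4.36e+02 3.00e-01 1.33e+01] [320. 197.]
stand_low_seat 0.56 [ 348.2 -122.6   15.4] [292. 163.]
stand_mid_seat 0.6 [ 626.  -203.    32.5] [196. 214.]
stand_mid_seat 0.4 [ 485.1 -259.5   37.5] [216. 169.]
stand_high_seat 0.95 [461.9 129.3  51.3] [370. 209.]
pipe_long_center 0.56 [456.7 272.2  32.6] [436. 235.]
pipe_long_center 0.35 [439.1  -0.9  10. ] [319. 199.]
pipe_stub_center 0.97 [ 474.3 -121.8   24.2] [266. 188.]
top [ 310.  -16. 1155.]
tube_tall_center 0.8 [ 485.2 -251.2   37.7] [431. 220.]
tube_mid_center 0.98 [624.1 219.7  32.9] [222. 15
[... 316 characters left out ...]
7. 240.]
stand_mid_seat 0.86 [ 628.3 -199.9   30.8] [407. 158.]
stand_high_seat 0.59 [451.3 134.5  51.3] [255. 231.]
pipe_long_center 0.88 [462.  270.9  29. ] [195. 226.]
pipe_stub_center 0.5 [ 472.2 -120.8   27.5] [371. 226.]
{'t': np.float64(0.9), 'qpos': array([-1.169,  0.423,  1.63 ,  0.   ,  1.089, -0.019]), 'qvel': array([ 0.001,  0.001,  0.001,  0.001,  0.   , -0.   ]), 'joint_torque': array([-2.0000e-03, -5.4457e+01, -2.7404e+01,  6.5000e-02,  1.7000e-02,
       -0.0000e+00]), 'ee_pos': array([ 255.309, -570.447,  230.656]), 'orientation': array([-2.636,  1.709,  0.   ]), 'ft_force': array([ 0.376, -0.371,  0.203]), 'moment': array([0.038, 0.007, 0.017]), 'width': np.float64(87.794)}
```

View pics/scene0.png

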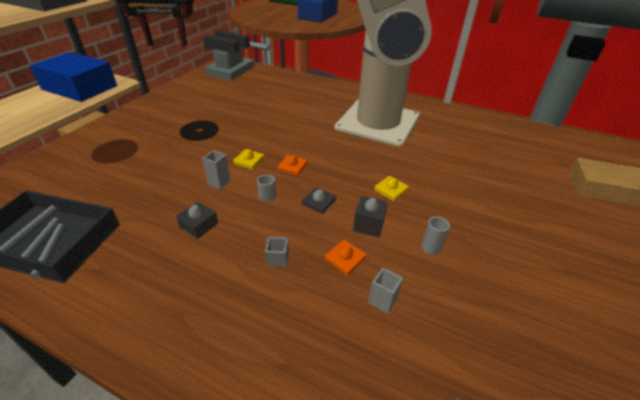

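View pics/top0.png

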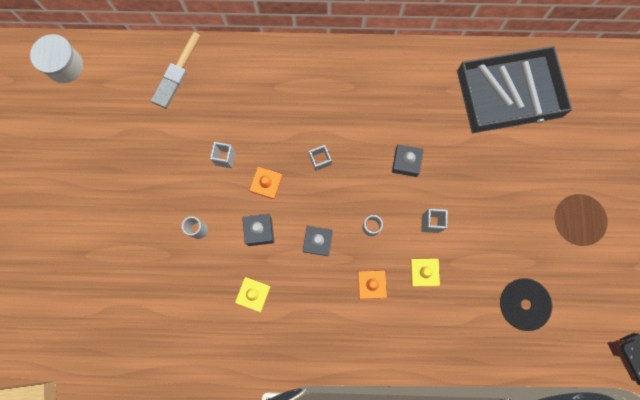

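```bash
python3 - <<'E'
import cv2
t=cv2.imread('pics/top0.png')[130:330,170:460]
cv2.imwrite('pics/top0z.png',cv2.resize(t,None,fx=2.75,fy=2.75,interpolation=cv2.INTER_CUBIC))
E
```

```text
(no output)
```

View pics/top0z.png

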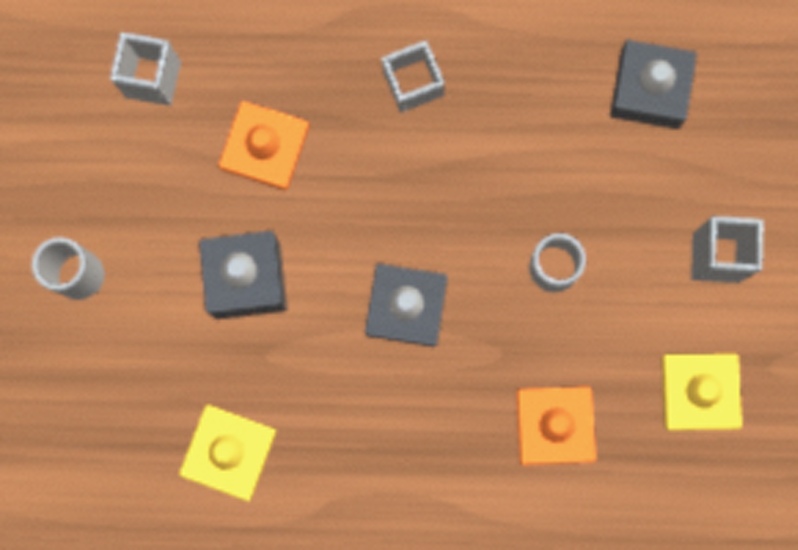

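Top view: tall tube rim is at (438,219), mid tube (222,153), short tube (320,156). The dark stands are low (318,240), mid (408,160) and high (258,229). The two pipes are at (193,227) and (373,225), and the orange and yellow blocks are decoys. Next I'll refine the poses with enlarged crops.

```bash
python3 - <<'E'
import cv2,numpy as np
t=cv2.imread('pics/top0.png')
C=[(434,220),(222,155),(320,157),(318,240),(407,160),(258,229)]
r=[]
for x,y in C:
    z=cv2.resize(t[y-22:y+22,x-22:x+22],(264,264),interpolation=cv2.INTER_CUBIC)
    for k in range(0,44,10): 
        cv2.putText(z,str(x-22+k),(k*6,8),0,.3,(255,255,255));cv2.putText(z,str(y-22+k),(0,k*6+3),0,.3,(255,255,255))
    r.append(z)
cv2.imwrite('pics/z.png',np.vstack([np.hstack(r[:3]),np.hstack(r[3:])]))
E
```

```text
(no output)
```

View pics/z.png

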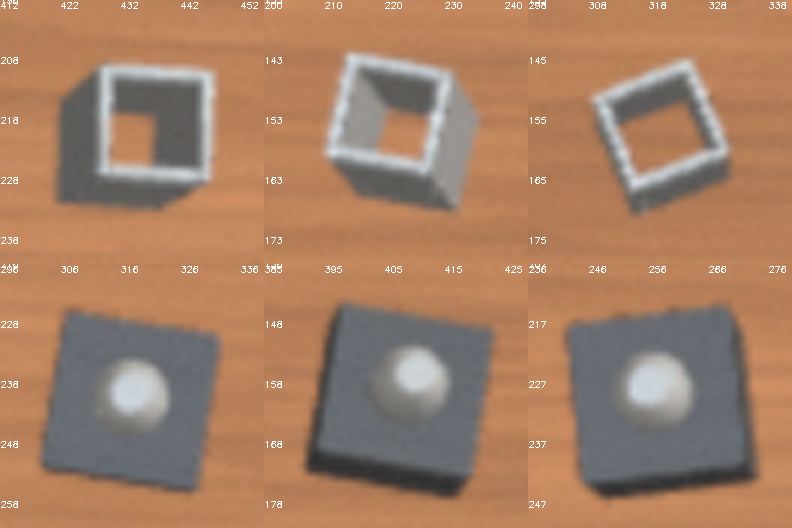

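```bash
cat > m.py <<'E'
from h import *
def rim(p,x,y,z,r=16):
    im=p['pixels'][y-r:y+r,x-r:x+r].astype(float)
    m=(im.min(2)>165).astype(np.uint8)
    n,l,s,c=cv2.connectedComponentsWithStats(m,connectivity=8)
    k=1+np.argmax(s[1:,4]); ys,xs=np.where(l==k)
    P=np.array([ray(p,a+x-r,b+y-r,z)[:2] for a,b in zip(xs,ys)],np.float32)
    return cv2.minAreaRect(P),P.mean(0),len(P)
if __name__=='__main__':
    p=cam('top')
    print('tall',rim(p,439,219,80));print('mid',rim(p,221,153,60));print('short',rim(p,320,156,40))
    for nm,o,c,z in [('low',(296,218),[(66,46),(218,72),(197,227),(43,203)],15),('mid',(385,138),[(78,40),(229,65),(206,215),(53,186)],35),('high',(236,207),[(40,60),(200,41),(216,209),(53,217)],55)]:
        Q=np.array([ray(p,(a+.5)/6-.5+o[0],(b+.5)/6-.5+o[1],z)[:2] for a,b in c],np.float32)
        print(nm,cv2.minAreaRect(Q),Q.mean(0))
    for nm,o,c,z in [('low',(296,218),(131,129),35),('mid',(385,138),(153,105),55),('high',(236,207),(123,122),75)]:
        print('tip',nm,ray(p,(c[0]+.5)/6-.5+o[0],(c[1]+.5)/6-.5+o[1],z))
E
python3 m.py
```

```text
tall (((484.39178466796875, -257.12481689453125), (38.24470138549805, 39.1219482421875), 89.10099792480469), array([ 485.8525 , -256.82776], dtype=float32), 92)
mid (((627.3182983398438, 217.9905242919922), (39.769493103027344, 39.431396484375), 79.73836517333984), array([627.0656, 218.4948], dtype=float32), 108)
short (((628.6701049804688, -2.6183013916015625), (38.46603775024414, 38.96160888671875), 23.61086654663086), array([628.287    ,  -2.8104897], dtype=float32), 82)
low ((438.5151672363281, -1.2690048217773438), (57.9066047668457, 60.37934112548828), 83.26659393310547) [438.27917    -1.2127876]
mid ((625.9432983398438, -202.24502563476562), (58.105369567871094, 59.28011703491211), 80.8794174194336) [ 626.0117  -202.37419]
high ((456.0168762207031, 130.3852081298828), (61.71923828125, 58.639427185058594), 7.640382766723633) [456.81927 130.45145]
tip low [438.83316368  -1.41566742  35.        ]
tip mid [ 628.55814533 -203.38076369   55.        ]
tip high [457.46281163 129.44134389  75.        ]
```

```bash
cat > g.py <<'E'
import sys,numpy as np
from scipy.spatial.transform import Rotation as R
from workcell import ctrl
# usage g.py x y z yaw_deg  -> turn (tool axes) then shift in the turned tool frame
o=ctrl.get_obs();x,y,z,a=map(float,sys.argv[1:5])
c=R.from_rotvec(o['orientation']);a=np.radians(a)
T=R.from_matrix(np.array([[np.cos(a),np.sin(a),0],[np.sin(a),-np.cos(a),0],[0,0,-1.]]))
d=np.array([x,y,z])-o['ee_pos'];X=c.as_matrix()[:,0]
print('t',round(o['t'],2),'pos',np.round(o['ee_pos'],1),'yaw',np.degrees(np.arctan2(X[1],X[0])).round(1),'F',np.round(o['ft_force'],1),'w',round(float(o['width']),1))
print('turn',(c.inv()*T).as_rotvec().round(4),'shift after',T.inv().apply(d).round(1),'shift now',c.inv().apply(d).round(1))
E
python3 g.py 485 -257 130 -92
```

```text
t 0.95 pos [ 255.3 -570.4  230.7] yaw -65.9 F [ 1.4 -0.3 -0.6] w 88.0
turn [0.     0.     0.4557] shift after [-321.3 -218.6  100.7] shift now [-192.3 -337.7  100.7]
```

```bash
python3 -m handwheel '[[[0,0,0.114],[0,0,0],1],[[0,0,0.114],[0,0,0],1],[[0,0,0.114],[0,0,0],1],[[0,0,0.114],[0,0,0],1],[[0,0,0],[-32,-22,10],1],[[0,0,0],[-32,-22,10],1],[[0,0,0],[-32,-22,10],1],[[0,0,0],[-32,-22,10],1],[[0,0,0],[-32,-22,10],1],[[0,0,0],[-32,-22,10],1]]'; python3 g.py 485 -257 130 -92
```

```text
t: 1.78
ee_pos: [400.3, -389.4, 171.2]
orientation: [2.138, -2.296, 0.017]
ft_force: [0.4, -0.8, 0.4]
width: 87.8
t 1.78 pos [ 400.3 -389.4  171.2] yaw -94.1 F [ 0.4 -0.8  0.4] w 87.8
turn [-0.0049 -0.0103 -0.0363] shift after [-135.3  -80.1   41.2] shift now [-138.5  -74.9   40.1]
```

```bash
python3 -m handwheel '[[[-0.005,-0.01,-0.036],[0,0,0],1],[[0,0,0],[-34,-20,10],1],[[0,0,0],[-34,-20,10],1],[[0,0,0],[-34,-20,10],1],[[0,0,0],[-30,-20,10],1],[[0,0,0],[0,0,0],1],[[0,0,0],[0,0,0],1],[[0,0,0],[0,0,0],1],[[0,0,0],[0,0,0],1],[[0,0,0],[0,0,0],1]]'; python3 g.py 485 -257 49 -92
```

```text
t: 2.62
ee_pos: [489.1, -253.0, 130.3]
orientation: [-2.192, 2.25, -0.0]
ft_force: [0.1, 0.4, 0.2]
width: 88.0
t 2.62 pos [ 489.1 -253.   130.3] yaw -91.5 F [0.1 0.4 0.2] w 88.0
turn [-0.0009  0.0005  0.0088] shift after [ 4.2  4.  81.3] shift now [ 4.2  4.1 81.3]
```

```bash
python3 -m handwheel '[[[0,0,0],[4,4,10],1],[[0,0,0],[0,0,15],1],[[0,0,0],[0,0,20],1],[[0,0,0],[0,0,20],1],[[0,0,0],[0,0,12],1],[[0,0,0],[0,0,3],1],[[0,0,0],[0,0,0],1],[[0,0,0],[0,0,0],1],[[0,0,0],[0,0,0],1],[[0,0,0],[0,0,0],1]]'; python3 g.py 485 -257 49 -92
```

```text
t: 3.45
ee_pos: [480.9, -267.7, 47.9]
orientation: [-2.176, 2.264, -0.011]
ft_force: [-0.8, -0.5, -0.2]
width: 88.1
t 3.45 pos [ 480.9 -267.7   47.9] yaw -92.3 F [-0.8 -0.5 -0.2] w 88.1
turn [-0.0064 -0.0035 -0.0046] shift after [-10.9  -3.8  -1.1] shift now [-10.9  -3.7  -1.1]
```

```bash
python3 - <<'E'
from h import *
p=cam('scene');q=cam('top')
a=cv2.resize(p['pixels'][110:230,140:300],None,fx=2.5,fy=2.5);b=cv2.resize(q['pixels'][160:280,360:520],None,fx=2.5,fy=2.5)
cv2.imwrite('pics/g1.png',np.hstack([a,b])[:,:,::-1])
E
```

```text
(no output)
```

View pics/g1.png

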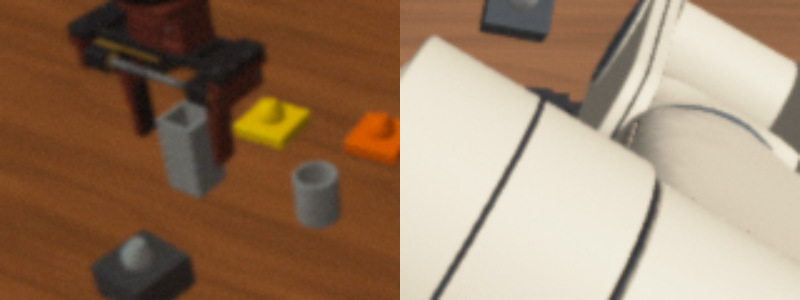

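The picture shows the jaws straddling the tall tube, with nothing touched. They are off by about 11 mm along the opening direction, so I'll correct that and then close.

```bash
python3 -m handwheel '[[[-0.006,-0.003,0],[-6,-2,0],1],[[0,0,0],[-4,-2,0],1],[[0,0,0],[0,0,0],1],[[0,0,0],[0,0,0],1],[[0,0,0],[0,0,0],1],[[0,0,0],[0,0,0],1],[[0,0,0],[0,0,0],1],[[0,0,0],[0,0,0],1],[[0,0,0],[0,0,0],1],[[0,0,0],[0,0,0],1]]'; python3 g.py 485 -257 49 -92
```

```text
t: 4.38
ee_pos: [487.4, -256.5, 49.8]
orientation: [-2.179, 2.262, -0.005]
ft_force: [-0.6, -0.3, -0.3]
width: 88.0
t 4.38 pos [ 487.4 -256.5   49.8] yaw -92.2 F [-0.6 -0.3 -0.3] w 88.0
turn [-0.003  -0.0019 -0.0027] shift after [0.6 2.4 0.8] shift now [0.6 2.4 0.8]
```

```bash
python3 -m handwheel '[[[0,0,0],[0.5,2,0.5],0.6],[[0,0,0],[0,0,0],0],[[0,0,0],[0,0,0],0],[[0,0,0],[0,0,0],0],[[0,0,0],[0,0,0],0],[[0,0,0],[0,0,0],0],[[0,0,0],[0,0,0],0],[[0,0,0],[0,0,0],0],[[0,0,0],[0,0,0],0],[[0,0,0],[0,0,0],0]]'; python3 g.py 485 -257 49 -92
```

```text
t: 5.22
ee_pos: [484.9, -257.2, 49.1]
orientation: [-2.178, 2.263, -0.005]
ft_force: [-0.1, 0.0, -1.2]
width: 39.6
t 5.22 pos [ 484.9 -257.2   49.1] yaw -92.2 F [-0.1  0.  -1.2] w 39.6
turn [-0.0027 -0.0017 -0.0033] shift after [-0.2 -0.1  0.1] shift now [-0.2 -0.1  0.1]
```

```bash
python3 -m handwheel '[[[0,0,0],[0,0,-10],0],[[0,0,0],[0,0,-20],0],[[0,0,0],[0,0,-25],0],[[0,0,0],[0,0,-20],0],[[0,0,0],[0,0,-8],0],[[0,0,0],[0,0,0],0],[[0,0,0],[0,0,0],0],[[0,0,0],[0,0,0],0],[[0,0,0],[0,0,0],0],[[0,0,0],[0,0,0],0]]'; python3 g.py 438.5 -1.3 130 -92
```

```text
t: 6.05
ee_pos: [479.9, -254.3, 132.0]
orientation: [2.177, -2.261, -0.014]
ft_force: [-0.3, 0.1, -4.1]
width: 39.9
t 6.05 pos [ 479.9 -254.3  132. ] yaw -92.2 F [-0.3  0.1 -4.1] w 39.9
turn [ 0.0082  0.0039 -0.0032] shift after [-251.4   50.2    2. ] shift now [-251.2   51.     3.4]
```

```bash
python3 -m handwheel '[[[0.008,0.004,0],[-15,3,0],0],[[0,0,0],[-35,7,0],0],[[0,0,0],[-38,7,0],0],[[0,0,0],[-38,8,0],0],[[0,0,0],[-38,8,0],0],[[0,0,0],[-38,7,0],0],[[0,0,0],[-25,4,0],0],[[0,0,0],[-12,2,0],0],[[0,0,0],[0,0,0],0],[[0,0,0],[0,0,0],0]]'; python3 g.py 438.5 -1.3 95 -92
```

```text
t: 6.88
ee_pos: [438.0, -5.4, 124.6]
orientation: [2.17, -2.262, -0.011]
ft_force: [-0.1, -0.9, -3.6]
width: 39.8
t 6.88 pos [438.   -5.4 124.6] yaw -92.4 F [-0.1 -0.9 -3.6] w 39.8
turn [ 0.0101 -0.0002 -0.0068] shift after [-4.1 -0.3 29.6] shift now [-4.1 -0.6 29.6]
```

```bash
python3 -m handwheel '[[[0.01,0,-0.006],[-4,0,5],0],[[0,0,0],[0,0,10],0],[[0,0,0],[0,0,10],0],[[0,0,0],[0,0,5],0],[[0,0,0],[0,0,0],0],[[0,0,0],[0,0,0],0],[[0,0,0],[0,0,0],0],[[0,0,0],[0,0,0],0],[[0,0,0],[0,0,0],0],[[0,0,0],[0,0,0],0]]'; python3 g.py 438.5 -1.3 64 -92
cat > v.py <<'E'
import sys
from h import *
u,v,n=int(sys.argv[1]),int(sys.argv[2]),sys.argv[3]
p=cam('scene');s=int(sys.argv[4]) if len(sys.argv)>4 else 40
cv2.imwrite('pics/'+n,cv2.resize(p['pixels'][max(0,v-s):v+s,u-s:u+s],(600,600),interpolation=cv2.INTER_CUBIC)[:,:,::-1])
E
python3 v.py 320 175 p1.png
```

```text
t: 7.72
ee_pos: [440.5, -6.6, 93.3]
orientation: [2.176, -2.266, 0.002]
ft_force: [-0.0, 0.9, -4.0]
width: 39.6
t 7.72 pos [440.5  -6.6  93.3] yaw -92.3 F [-0.   0.9 -4. ] w 39.6
turn [-0.0011 -0.0011 -0.0058] shift after [-5.2  2.2 29.3] shift now [-5.3  2.2 29.3]
```

View pics/p1.png

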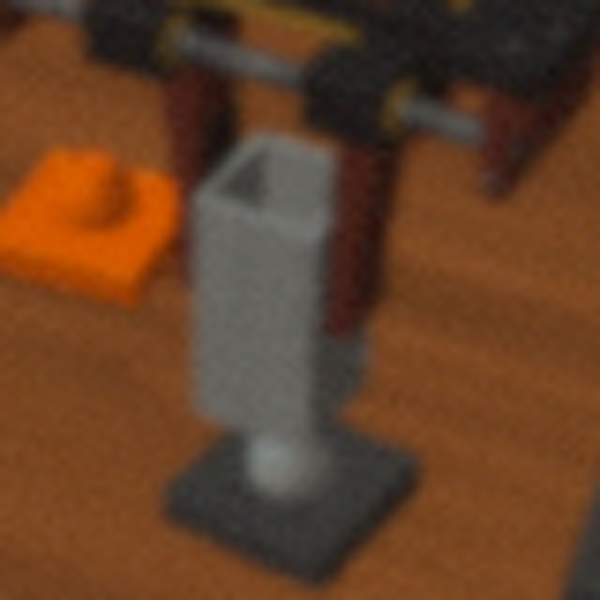

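The tube hangs just above the low spigot, slightly toward −y. I'll correct it and push down.

```bash
python3 -m handwheel '[[[0,0,0],[-5,2,0],0],[[0,0,0],[0,0,0],0],[[0,0,0],[0,0,0],0],[[0,0,0],[0,0,0],0],[[0,0,0],[0,0,0],0],[[0,0,0],[0,0,0],0],[[0,0,0],[0,0,0],0],[[0,0,0],[0,0,0],0],[[0,0,0],[0,0,0],0],[[0,0,0],[0,0,0],0]]'; python3 g.py 438.5 -1.3 64 -92
```

```text
t: 8.6
ee_pos: [438.8, -0.5, 93.9]
orientation: [-2.176, 2.264, -0.004]
ft_force: [-1.0, 0.9, -4.2]
width: 39.5
t 8.6 pos [438.8  -0.5  93.9] yaw -92.3 F [-1.   0.9 -4.2] w 39.5
turn [-0.0024 -0.0011 -0.0048] shift after [ 0.8  0.3 29.9] shift now [ 0.7  0.3 29.9]
```

```bash
python3 -m handwheel '[[[0,0,0],[0,0,3],0],[[0,0,0],[0,0,3],0],[[0,0,0],[0,0,3],0],[[0,0,0],[0,0,3],0],[[0,0,0],[0,0,3],0],[[0,0,0],[0,0,2],0],[[0,0,0],[0,0,0],0],[[0,0,0],[0,0,0],0],[[0,0,0],[0,0,0],0],[[0,0,0],[0,0,0],0]]'; python3 g.py 438.5 -1.3 64 -92
```

```text
t: 9.43
ee_pos: [438.6, -0.7, 74.4]
orientation: [-2.177, 2.265, -0.003]
ft_force: [0.4, -0.6, -3.5]
width: 40.0
t 9.43 pos [438.6  -0.7  74.4] yaw -92.3 F [ 0.4 -0.6 -3.5] w 40.0
turn [-0.0012 -0.0011 -0.005 ] shift after [ 0.6  0.1 10.4] shift now [ 0.6  0.1 10.4]
```

No contact force yet, and the spigot is about 10 mm inside the bore. Continuing down to the seat.

```bash
python3 -m handwheel '[[[0,0,0],[0,0,2],0],[[0,0,0],[0,0,2],0],[[0,0,0],[0,0,2],0],[[0,0,0],[0,0,2],0],[[0,0,0],[0,0,1.5],0],[[0,0,0],[0,0,1],0],[[0,0,0],[0,0,0.5],0],[[0,0,0],[0,0,0],0],[[0,0,0],[0,0,0],0],[[0,0,0],[0,0,0],0]]'; python3 g.py 438.5 -1.3 64 -92
```

```text
t: 10.27
ee_pos: [439.5, -0.7, 64.2]
orientation: [-2.176, 2.264, -0.005]
ft_force: [1.1, -0.6, -4.3]
width: 39.9
t 10.27 pos [439.5  -0.7  64.2] yaw -92.3 F [ 1.1 -0.6 -4.3] w 39.9
turn [-0.0031 -0.0011 -0.005 ] shift after [0.6 1.  0.2] shift now [0.7 1.  0.2]
```

```bash
python3 -m handwheel '[[[0,0,0],[0,0,0.5],0],[[0,0,0],[0,0,0.5],0],[[0,0,0],[0,0,0],0],[[0,0,0],[0,0,0],0],[[0,0,0],[0,0,0],0],[[0,0,0],[0,0,0],0],[[0,0,0],[0,0,0],0],[[0,0,0],[0,0,0],0],[[0,0,0],[0,0,0],0],[[0,0,0],[0,0,0],0]]'; python3 g.py 438.5 -1.3 64 -92
```

```text
t: 11.1
ee_pos: [439.7, -0.7, 64.0]
orientation: [-2.176, 2.265, -0.005]
ft_force: [-0.5, 0.7, 0.2]
width: 39.9
t 11.1 pos [439.7  -0.7  64. ] yaw -92.3 F [-0.5  0.7  0.2] w 39.9
turn [-0.003  -0.001  -0.0051] shift after [0.6 1.2 0. ] shift now [0.6 1.2 0. ]
```

The force rose from −4 N to 0 at z = 64, so the tube is seated. Releasing and retreating.

```bash
python3 -m handwheel '[[[0,0,0],[0,0,0.5],0],[[0,0,0],[0,0,0],1],[[0,0,0],[0,0,0],1],[[0,0,0],[0,0,0],1],[[0,0,0],[0,0,0],1],[[0,0,0],[0,0,0],1],[[0,0,0],[0,0,0],1],[[0,0,0],[0,0,-10],1],[[0,0,0],[0,0,-20],1],[[0,0,0],[0,0,-25],1]]'; python3 -m handwheel '[[[0,0,0],[0,0,-25],1],[[0,0,0],[0,0,-20],1],[[0,0,0],[0,0,-5],1],[[0,0,0],[0,0,0],1],[[0,0,0],[0,0,0],1],[[0,0,0],[0,0,0],1],[[0,0,0],[0,0,0],1],[[0,0,0],[0,0,0],1],[[0,0,0],[0,0,0],1],[[0,0,0],[0,0,0],1]]'; python3 g.py 627 218.2 130 -100.3; python3 v.py 320 175 p2.png
```

```text
t: 11.93
ee_pos: [437.5, -0.6, 118.0]
orientation: [2.174, -2.263, -0.003]
ft_force: [0.3, 0.2, 0.4]
width: 87.9
t: 12.77
ee_pos: [436.8, -0.5, 172.1]
orientation: [2.174, -2.263, -0.003]
ft_force: [0.3, 0.8, 0.4]
width: 88.1
t 12.77 pos [436.8  -0.5 172.1] yaw -92.3 F [0.3 0.8 0.4] w 88.1
turn [ 0.0034 -0.0014  0.1397] shift after [-249.2 -148.    42.1] shift now [-226.2 -181.4   41.3]
```

View pics/p2.png

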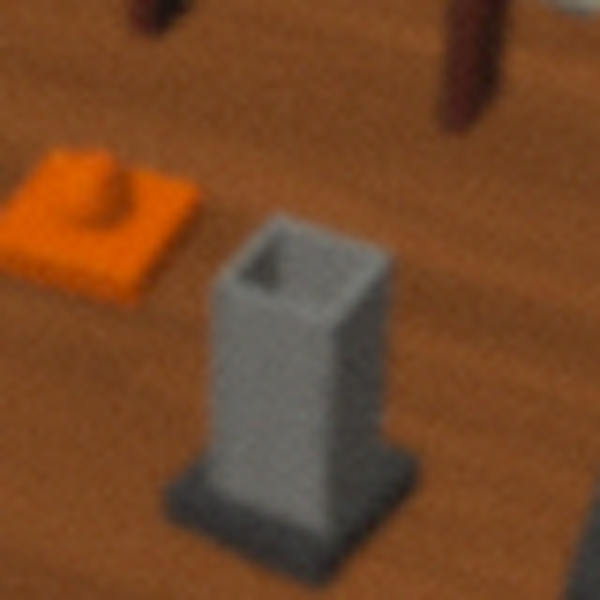

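The tall tube sits flat on the low stand. Next is the middle tube.

```bash
python3 -m handwheel '[[[0.003,0,0.1],[0,0,0],1],[[0,0,0.04],[0,0,0],1],[[0,0,0],[-30,-18,3],1],[[0,0,0],[-33,-20,3],1],[[0,0,0],[-33,-20,3],1],[[0,0,0],[-33,-20,3],1],[[0,0,0],[-33,-20,3],1],[[0,0,0],[-33,-20,3],1],[[0,0,0],[-30,-18,3],1],[[0,0,0],[-15,-9,0],1]]'; python3 -m handwheel '[[[0,0,0],[0,0,0],1],[[0,0,0],[0,0,0],1],[[0,0,0],[0,0,0],1],[[0,0,0],[0,0,0],1],[[0,0,0],[0,0,0],1],[[0,0,0],[0,0,0],1],[[0,0,0],[0,0,0],1],[[0,0,0],[0,0,0],1],[[0,0,0],[0,0,0],1],[[0,0,0],[0,0,0],1]]';python3 g.py 627 218.2 100 -100.3
```

```text
t: 13.65
ee_pos: [627.0, 214.6, 144.1]
orientation: [1.991, -2.419, -0.006]
ft_force: [-0.4, -0.8, 0.8]
width: 88.0
t: 14.48
ee_pos: [624.9, 212.5, 142.3]
orientation: [1.987, -2.417, -0.008]
ft_force: [0.1, -0.2, -0.8]
width: 88.4
t 14.48 pos [624.9 212.5 142.3] yaw -101.1 F [ 0.1 -0.2 -0.8] w 88.4
turn [ 0.0117 -0.0065 -0.0148] shift after [-5.9 -1.  42.3] shift now [-6.2 -1.4 42.2]
```

```bash
python3 -m handwheel '[[[0.011,-0.006,0],[-6,-1,6],1],[[0,0,0],[0,0,10],1],[[0,0,0],[0,0,10],1],[[0,0,0],[0,0,10],1],[[0,0,0],[0,0,5],1],[[0,0,0],[0,0,0],1],[[0,0,0],[0,0,0],1],[[0,0,0],[0,0,0],1],[[0,0,0],[0,0,0],1],[[0,0,0],[0,0,0],1]]';python3 g.py 627 218.2 29 -100.3
```

```text
t: 15.32
ee_pos: [626.3, 218.8, 95.0]
orientation: [1.994, -2.425, -0.001]
ft_force: [-0.1, 0.1, 0.7]
width: 87.7
t 15.32 pos [626.3 218.8  95. ] yaw -101.1 F [-0.1  0.1  0.7] w 87.7
turn [ 0.0018 -0.0012 -0.0145] shift after [ 0.4 -0.8 66. ] shift now [ 0.3 -0.9 66. ]
```

```bash
python3 -m handwheel '[[[0.002,0,0],[0,0,8],1],[[0,0,0],[0,0,12],1],[[0,0,0],[0,0,14],1],[[0,0,0],[0,0,14],1],[[0,0,0],[0,0,10],1],[[0,0,0],[0,0,5],1],[[0,0,0],[0,0,0],1],[[0,0,0],[0,0,0],1],[[0,0,0],[0,0,0],1],[[0,0,0],[0,0,0],1]]';python3 g.py 627 218.2 29 -100.3; python3 v.py 385 290 m1.png 50
```

```text
t: 16.15
ee_pos: [625.9, 218.4, 24.1]
orientation: [1.994, -2.425, 0.001]
ft_force: [-0.9, -0.6, 0.1]
width: 88.0
t 16.15 pos [625.9 218.4  24.1] yaw -101.1 F [-0.9 -0.6  0.1] w 88.0
turn [ 0.0007 -0.0018 -0.0146] shift after [ 0.  -1.1 -4.9] shift now [ 0.  -1.1 -4.9]
```

View pics/m1.png

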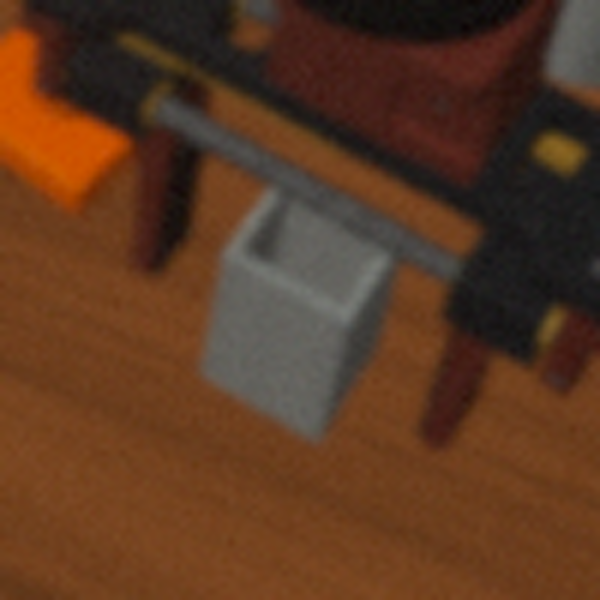

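The jaws straddle the mid tube, centred. Closing.

```bash
python3 -m handwheel '[[[0,0,0],[0,-1,-4.5],1],[[0,0,0],[0,0,0],0],[[0,0,0],[0,0,0],0],[[0,0,0],[0,0,0],0],[[0,0,0],[0,0,0],0],[[0,0,0],[0,0,0],0],[[0,0,0],[0,0,0],0],[[0,0,0],[0,0,0],0],[[0,0,0],[0,0,0],0],[[0,0,0],[0,0,0],0]]';python3 g.py 627 218.2 29 -100.3
```

```text
t: 17.03
ee_pos: [628.8, 218.7, 32.2]
orientation: [-1.994, 2.424, -0.004]
ft_force: [0.1, 0.2, 0.9]
width: 40.0
t 17.03 pos [628.8 218.7  32.2] yaw -101.1 F [0.1 0.2 0.9] w 40.0
turn [-0.0036  0.0004 -0.0146] shift after [0.8 1.7 3.2] shift now [0.8 1.7 3.2]
```

```bash
python3 -m handwheel '[[[0,0,0],[0,0,-10],0],[[0,0,0],[0,0,-20],0],[[0,0,0],[0,0,-25],0],[[0,0,0],[0,0,-25],0],[[0,0,0],[0,0,-20],0],[[0,0,0],[0,0,-8],0],[[0,0,0],[0,0,0],0],[[0,0,0],[0,0,0],0],[[0,0,0],[0,0,0],0],[[0,0,0],[0,0,0],0]]';python3 g.py 628.5 -203.2 130 -101
```

```text
t: 17.87
ee_pos: [624.4, 217.7, 142.0]
orientation: [1.991, -2.422, -0.002]
ft_force: [-0.0, 0.1, -1.4]
width: 40.2
t 17.87 pos [624.4 217.7 142. ] yaw -101.1 F [-0.   0.1 -1.4] w 40.2
turn [ 0.0052 -0.0041 -0.0024] shift after [412.4 -84.3  12. ] shift now [412.1 -85.4  13.2]
```

```bash
python3 -m handwheel '[[[0.005,-0.004,0],[15,-3,0],0],[[0,0,0],[35,-7,0],0],[[0,0,0],[39,-8,0],0],[[0,0,0],[39,-8,0],0],[[0,0,0],[39,-8,0],0],[[0,0,0],[39,-8,0],0],[[0,0,0],[39,-8,0],0],[[0,0,0],[39,-8,0],0],[[0,0,0],[39,-8,0],0],[[0,0,0],[25,-5,0],0]]';python3 g.py 628.5 -203.2 130 -101
```

```text
t: 18.7
ee_pos: [619.1, -150.0, 129.6]
orientation: [2.001, -2.406, -0.016]
ft_force: [0.4, 0.4, -1.8]
width: 39.8
t 18.7 pos [ 619.1 -150.   129.6] yaw -100.5 F [ 0.4  0.4 -1.8] w 39.8
turn [ 0.0159 -0.0029  0.0085] shift after [ 50.4 -19.4  -0.4] shift now [ 50.6 -18.9  -0.6]
```

```bash
python3 -m handwheel '[[[0.015,-0.003,0],[20,-8,0],0],[[0,0,0],[16,-7,0],0],[[0,0,0],[8,-2,0],0],[[0,0,0],[0,0,0],0],[[0,0,0],[0,0,0],0],[[0,0,0],[0,0,0],0],[[0,0,0],[0,0,0],0],[[0,0,0],[0,0,0],0],[[0,0,0],[0,0,0],0],[[0,0,0],[0,0,0],0]]';python3 g.py 628.5 -203.2 95 -101
```

```text
t: 19.53
ee_pos: [620.3, -203.3, 122.5]
orientation: [1.998, -2.416, -0.016]
ft_force: [0.1, -0.3, -1.7]
width: 40.0
t 19.53 pos [ 620.3 -203.3  122.5] yaw -100.8 F [ 0.1 -0.3 -1.7] w 40.0
turn [0.012  0.001  0.0032] shift after [-1.7 -8.1 27.5] shift now [-1.6 -8.4 27.4]
```

```bash
python3 -m handwheel '[[[0.012,0,0],[-2,-8,0],0],[[0,0,0],[0,0,6],0],[[0,0,0],[0,0,6],0],[[0,0,0],[0,0,6],0],[[0,0,0],[0,0,5],0],[[0,0,0],[0,0,0],0],[[0,0,0],[0,0,0],0],[[0,0,0],[0,0,0],0],[[0,0,0],[0,0,0],0],[[0,0,0],[0,0,0],0]]';python3 g.py 628.5 -203.2 67.2 -101;  python3 v.py 190 190 m2.png 40
```

```text
t: 20.37
ee_pos: [629.4, -201.3, 96.2]
orientation: [-2.004, 2.418, 0.001]
ft_force: [-0.0, 0.7, -1.9]
width: 39.9
t 20.37 pos [ 629.4 -201.3   96.2] yaw -100.7 F [-0.   0.7 -1.9] w 39.9
turn [-0.0003  0.0013  0.0051] shift after [ 2.1  0.6 29. ] shift now [ 2.1  0.6 29. ]
```

View pics/m2.png

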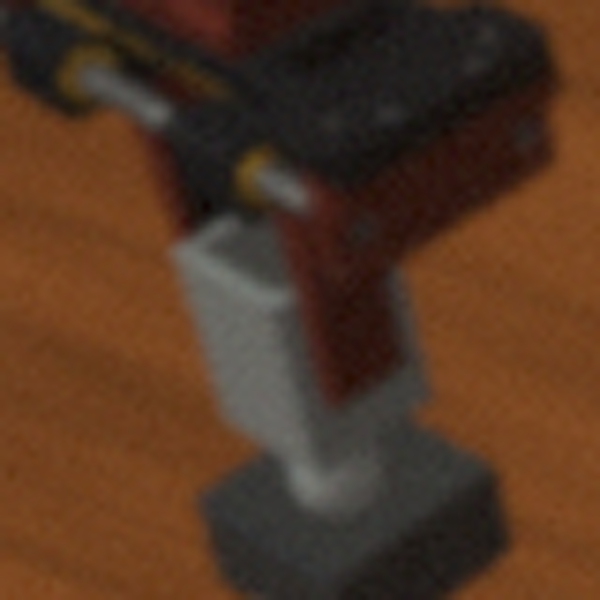

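```bash
python3 -m handwheel '[[[0,0,0],[2,0.5,0],0],[[0,0,0],[0,0,3],0],[[0,0,0],[0,0,3],0],[[0,0,0],[0,0,3],0],[[0,0,0],[0,0,3],0],[[0,0,0],[0,0,3],0],[[0,0,0],[0,0,2],0],[[0,0,0],[0,0,0],0],[[0,0,0],[0,0,0],0],[[0,0,0],[0,0,0],0]]';python3 g.py 628.5 -203.2 67.2 -101
```

```text
t: 21.25
ee_pos: [628.7, -203.5, 77.7]
orientation: [-2.003, 2.418, -0.0]
ft_force: [-0.0, 0.1, -2.3]
width: 39.7
t 21.25 pos [ 628.7 -203.5   77.7] yaw -100.7 F [-0.   0.1 -2.3] w 39.7
turn [-0.001   0.0012  0.005 ] shift after [-0.3  0.3 10.5] shift now [-0.3  0.3 10.5]
```

```bash
python3 -m handwheel '[[[0,0,0],[0,0,2],0],[[0,0,0],[0,0,2],0],[[0,0,0],[0,0,2],0],[[0,0,0],[0,0,2],0],[[0,0,0],[0,0,1.5],0],[[0,0,0],[0,0,1],0],[[0,0,0],[0,0,0.5],0],[[0,0,0],[0,0,0.5],0],[[0,0,0],[0,0,0],0],[[0,0,0],[0,0,0],0]]';python3 g.py 628.5 -203.2 67.2 -101
```

```text
t: 22.08
ee_pos: [629.4, -203.7, 67.4]
orientation: [-2.003, 2.417, -0.002]
ft_force: [0.7, 0.2, -2.2]
width: 40.1
t 22.08 pos [ 629.4 -203.7   67.4] yaw -100.7 F [ 0.7  0.2 -2.2] w 40.1
turn [-0.0025  0.0009  0.0051] shift after [-0.3  1.   0.2] shift now [-0.3  1.   0.1]
```

```bash
python3 -m handwheel '[[[0,0,0],[0,0,0.5],0],[[0,0,0],[0,0,0.5],0],[[0,0,0],[0,0,0.5],0],[[0,0,0],[0,0,0],0],[[0,0,0],[0,0,0],0],[[0,0,0],[0,0,0],0],[[0,0,0],[0,0,0],0],[[0,0,0],[0,0,0],0],[[0,0,0],[0,0,0],0],[[0,0,0],[0,0,0],0]]';python3 g.py 628.5 -203.2 67.2 -101
```

```text
t: 22.92
ee_pos: [629.6, -203.8, 67.2]
orientation: [-2.003, 2.417, -0.002]
ft_force: [-1.5, 0.6, 1.1]
width: 40.0
t 22.92 pos [ 629.6 -203.8   67.2] yaw -100.7 F [-1.5  0.6  1.1] w 40.0
turn [-0.0026  0.0009  0.0051] shift after [-0.3  1.2  0. ] shift now [-0.4  1.2  0. ]
```

Contact came at exactly the expected seat height. Releasing and retreating.

```bash
python3 -m handwheel '[[[0,0,0],[0,0,0.5],0],[[0,0,0],[0,0,0],1],[[0,0,0],[0,0,0],1],[[0,0,0],[0,0,0],1],[[0,0,0],[0,0,0],1],[[0,0,0],[0,0,0],1],[[0,0,0],[0,0,0],1],[[0,0,0],[0,0,-10],1],[[0,0,0],[0,0,-20],1],[[0,0,0],[0,0,-25],1]]'; python3 -m handwheel '[[[0,0,0],[0,0,-25],1],[[0,0,0],[0,0,-20],1],[[0,0,0],[0,0,-5],1],[[0,0,0],[0,0,0],1],[[0,0,0],[0,0,0],1],[[0,0,0],[0,0,0],1],[[0,0,0],[0,0,0],1],[[0,0,0],[0,0,0],1],[[0,0,0],[0,0,0],1],[[0,0,0],[0,0,0],1]]'; python3 g.py 628.5 -2.7 130 -66.4; python3 v.py 195 190 m3.png
python3 - <<'E'
from h import *
from m import rim
p=cam('top','top3.png')
print('short',rim(p,320,156,40))
E
```

```text
t: 23.75
ee_pos: [626.6, -202.8, 118.6]
orientation: [2.003, -2.417, -0.009]
ft_force: [0.5, 1.1, 0.0]
width: 88.0
t: 24.58
ee_pos: [626.8, -203.0, 173.2]
orientation: [2.004, -2.418, -0.007]
ft_force: [0.6, -0.2, -0.2]
width: 88.0
t 24.58 pos [ 626.8 -203.   173.2] yaw -100.7 F [ 0.6 -0.2 -0.2] w 88.0
turn [ 0.0036  0.0031 -0.5988] shift after [-182.9  -81.7   43.2] shift now [-197.    35.4   43.7]Traceback (most recent call last):
  File "<stdin>", line 4, in <module>
  File "m.py", line 6, in rim
    k=1+np.argmax(s[1:,4]); ys,xs=np.where(l==k)
        ~~~~~~~~~^^^^^^^^^
    return _wrapfunc(a, 'argmax', axis=axis, out=out, **kwds)
    return bound(*args, **kwds)
ValueError: attempt to get argmax of an empty sequence
```

View pics/m3.png

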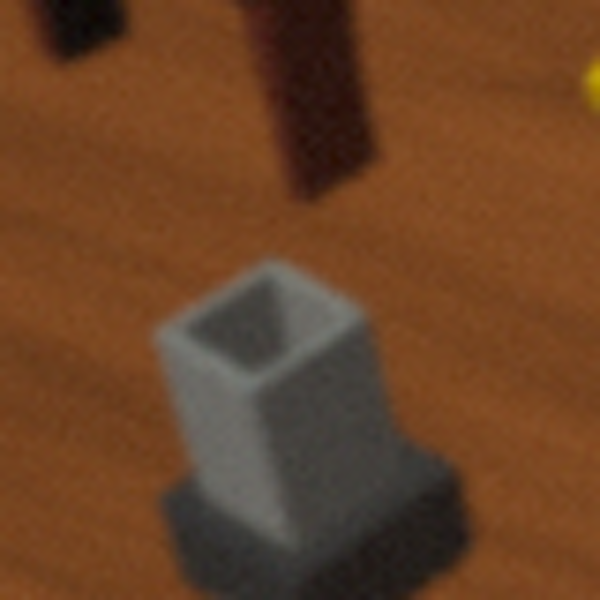

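The mid tube is seated. Now the short tube.

```bash
python3 -m handwheel '[[[0.003,0.003,-0.11],[0,0,0],1],[[0,0,-0.115],[0,0,0],1],[[0,0,-0.115],[0,0,0],1],[[0,0,-0.115],[0,0,0],1],[[0,0,-0.11],[0,0,0],1],[[0,0,0],[-30,-13,6],1],[[0,0,0],[-34,-14,6],1],[[0,0,0],[-34,-14,6],1],[[0,0,0],[-34,-14,6],1],[[0,0,0],[-25,-11,3],1]]'; python3 -m handwheel '[[[0,0,0],[-15,-7,0],1],[[0,0,0],[0,0,0],1],[[0,0,0],[0,0,0],1],[[0,0,0],[0,0,0],1],[[0,0,0],[0,0,0],1],[[0,0,0],[0,0,0],1],[[0,0,0],[0,0,0],1],[[0,0,0],[0,0,0],1],[[0,0,0],[0,0,0],1],[[0,0,0],[0,0,0],1]]'; python3 g.py 628.5 -2.7 75 -67.5
```

```text
t: 25.52
ee_pos: [626.9, -34.2, 144.7]
orientation: [2.616, -1.737, 0.005]
ft_force: [0.5, 0.3, 0.4]
width: 87.8
t: 26.35
ee_pos: [627.1, -16.3, 143.8]
orientation: [2.616, -1.735, 0.004]
ft_force: [1.2, -0.7, 0.4]
width: 88.0
t 26.35 pos [627.1 -16.3 143.8] yaw -67.1 F [ 1.2 -0.7  0.4] w 88.0
turn [ 0.0004 -0.0031  0.0068] shift after [-12.1  -6.5  68.8] shift now [-12.2  -6.6  68.7]
```

```bash
python3 -m handwheel '[[[0,-0.003,0.007],[-12,-6.5,5],1],[[0,0,0],[0,0,12],1],[[0,0,0],[0,0,14],1],[[0,0,0],[0,0,14],1],[[0,0,0],[0,0,12],1],[[0,0,0],[0,0,6],1],[[0,0,0],[0,0,0],1],[[0,0,0],[0,0,0],1],[[0,0,0],[0,0,0],1],[[0,0,0],[0,0,0],1]]';python3 g.py 628.5 -2.7 14 -67.5
```

```text
t: 27.18
ee_pos: [628.7, -5.3, 76.1]
orientation: [2.611, -1.745, 0.002]
ft_force: [-0.0, -0.0, 0.2]
width: 87.7
t 27.18 pos [628.7  -5.3  76.1] yaw -67.5 F [-0.  -0.   0.2] w 87.7
turn [ 0.0001 -0.0013 -0.0004] shift after [-2.5 -0.8 62.1] shift now [-2.6 -0.8 62.1]
```

```bash
python3 -m handwheel '[[[0,0,0],[-2.5,-1,6],1],[[0,0,0],[0,0,8],1],[[0,0,0],[0,0,10],1],[[0,0,0],[0,0,10],1],[[0,0,0],[0,0,8],1],[[0,0,0],[0,0,6],1],[[0,0,0],[0,0,4],1],[[0,0,0],[0,0,2],1],[[0,0,0],[0,0,0],1],[[0,0,0],[0,0,0],1]]';python3 g.py 628.5 -2.7 14 -67.5; python3 v.py 278 245 s1.png 45
```

```text
t: 28.02
ee_pos: [629.4, -2.4, 16.8]
orientation: [2.612, -1.746, 0.003]
ft_force: [0.1, -0.8, -1.2]
width: 87.6
t 28.02 pos [629.4  -2.4  16.8] yaw -67.5 F [ 0.1 -0.8 -1.2] w 87.6
turn [-0.0011 -0.0018 -0.0002] shift after [-0.   0.9  2.8] shift now [-0.   0.9  2.8]
```

View pics/s1.png

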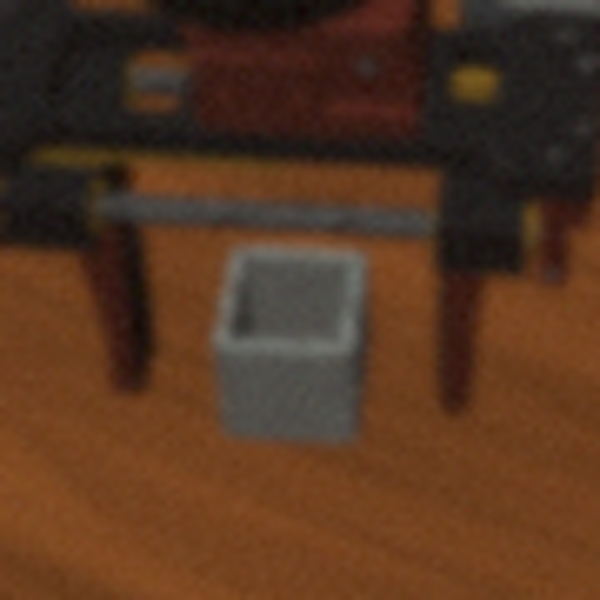

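The jaws straddle the short tube, centred. Closing.

```bash
python3 -m handwheel '[[[0,0,0],[0,1,0],1],[[0,0,0],[0,0,0],0],[[0,0,0],[0,0,0],0],[[0,0,0],[0,0,0],0],[[0,0,0],[0,0,0],0],[[0,0,0],[0,0,0],0],[[0,0,0],[0,0,0],0],[[0,0,0],[0,0,0],0],[[0,0,0],[0,0,0],0],[[0,0,0],[0,0,0],0]]';python3 g.py 628.5 -2.7 16 -67.5
```

```text
t: 28.9
ee_pos: [629.9, -2.9, 19.1]
orientation: [-2.61, 1.745, -0.009]
ft_force: [-0.2, -0.6, 0.2]
width: 39.9
t 28.9 pos [629.9  -2.9  19.1] yaw -67.5 F [-0.2 -0.6  0.2] w 39.9
turn [-0.0048 -0.0034 -0.0003] shift after [-0.7  1.2  3.1] shift now [-0.7  1.3  3.1]
```

```bash
python3 -m handwheel '[[[0,0,0],[0,0,-10],0],[[0,0,0],[0,0,-20],0],[[0,0,0],[0,0,-25],0],[[0,0,0],[0,0,-25],0],[[0,0,0],[0,0,-20],0],[[0,0,0],[0,0,-12],0],[[0,0,0],[0,0,0],0],[[0,0,0],[0,0,0],0],[[0,0,0],[0,0,0],0],[[0,0,0],[0,0,0],0]]';python3 g.py 458.1 130.4 130 -67.5
```

```text
t: 29.73
ee_pos: [625.6, -2.6, 134.8]
orientation: [2.61, -1.744, -0.002]
ft_force: [-1.3, -0.2, -2.0]
width: 39.8
t 29.73 pos [625.6  -2.6 134.8] yaw -67.5 F [-1.3 -0.2 -2. ] w 39.8
turn [ 0.0029 -0.0001 -0.0002] shift after [-187.   103.8    4.8] shift now [-187.   103.8    5. ]
```

```bash
python3 -m handwheel '[[[0.003,0,0],[-15,8,0],0],[[0,0,0],[-30,17,0],0],[[0,0,0],[-34,19,0],0],[[0,0,0],[-34,19,0],0],[[0,0,0],[-32,18,0],0],[[0,0,0],[-22,12,0],0],[[0,0,0],[-12,7,0],0],[[0,0,0],[0,0,0],0],[[0,0,0],[0,0,0],0],[[0,0,0],[0,0,0],0]]';python3 g.py 458.1 130.4 105 -67.5
```

```text
t: 30.57
ee_pos: [451.8, 126.2, 123.4]
orientation: [2.599, -1.741, -0.019]
ft_force: [-0.5, 0.1, -1.6]
width: 40.1
t 30.57 pos [451.8 126.2 123.4] yaw -67.6 F [-0.5  0.1 -1.6] w 40.1
turn [ 0.0181  0.0026 -0.0024] shift after [-1.4 -7.4 18.4] shift now [-1.4 -7.8 18.3]
```

```bash
python3 -m handwheel '[[[0.017,0.002,0],[-1.5,-7,0],0],[[0,0,0],[0,0,4],0],[[0,0,0],[0,0,4],0],[[0,0,0],[0,0,4],0],[[0,0,0],[0,0,3],0],[[0,0,0],[0,0,0],0],[[0,0,0],[0,0,0],0],[[0,0,0],[0,0,0],0],[[0,0,0],[0,0,0],0],[[0,0,0],[0,0,0],0]]';python3 g.py 458.1 130.4 74.1 -67.5;  python3 v.py 370 190 s2.png 40
```

```text
t: 31.4
ee_pos: [462.2, 128.2, 105.4]
orientation: [-2.605, 1.754, -0.001]
ft_force: [0.5, -0.5, -2.4]
width: 39.8
t 31.4 pos [462.2 128.2 105.4] yaw -67.9 F [ 0.5 -0.5 -2.4] w 39.8
turn [-0.0013 -0.     -0.0073] shift after [-3.6  2.9 31.3] shift now [-3.5  3.  31.3]
```

View pics/s2.png

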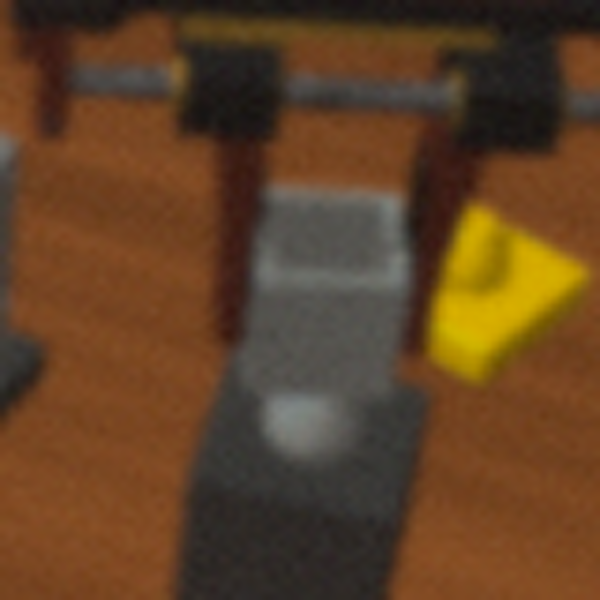

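```bash
python3 -m handwheel '[[[0,0,0],[-3.5,3,0],0],[[0,0,0],[0,0,0],0],[[0,0,0],[0,0,0],0],[[0,0,0],[0,0,2],0],[[0,0,0],[0,0,2],0],[[0,0,0],[0,0,2],0],[[0,0,0],[0,0,2],0],[[0,0,0],[0,0,0],0],[[0,0,0],[0,0,0],0],[[0,0,0],[0,0,0],0]]';python3 g.py 458.1 130.4 74.1 -67.5
```

```text
t: 32.28
ee_pos: [457.7, 130.8, 96.9]
orientation: [-2.605, 1.753, -0.002]
ft_force: [0.3, 0.0, -1.7]
width: 39.9
t 32.28 pos [457.7 130.8  96.9] yaw -67.9 F [ 0.3  0.  -1.7] w 39.9
turn [-0.002  -0.0001 -0.0069] shift after [ 0.6 -0.2 22.8] shift now [ 0.5 -0.2 22.8]
```

```bash
python3 -m handwheel '[[[0,0,0],[0.5,0,2],0],[[0,0,0],[0,0,2],0],[[0,0,0],[0,0,2],0],[[0,0,0],[0,0,2],0],[[0,0,0],[0,0,2],0],[[0,0,0],[0,0,2],0],[[0,0,0],[0,0,1],0],[[0,0,0],[0,0,0],0],[[0,0,0],[0,0,0],0],[[0,0,0],[0,0,0],0]]';python3 g.py 458.1 130.4 74.1 -67.5
```

```text
t: 33.12
ee_pos: [457.9, 130.3, 82.3]
orientation: [-2.605, 1.754, -0.002]
ft_force: [-0.4, -0.3, -2.7]
width: 39.8
t 33.12 pos [457.9 130.3  82.3] yaw -67.9 F [-0.4 -0.3 -2.7] w 39.8
turn [-0.0017 -0.0001 -0.007 ] shift after [-0.  -0.2  8.2] shift now [-0.  -0.2  8.2]
```

```bash
python3 -m handwheel '[[[0,0,0],[0,0,2],0],[[0,0,0],[0,0,2],0],[[0,0,0],[0,0,1.5],0],[[0,0,0],[0,0,1],0],[[0,0,0],[0,0,1],0],[[0,0,0],[0,0,0.5],0],[[0,0,0],[0,0,0.5],0],[[0,0,0],[0,0,0],0],[[0,0,0],[0,0,0],0],[[0,0,0],[0,0,0],0]]';python3 g.py 458.1 130.4 74.1 -67.5
```

```text
t: 33.95
ee_pos: [458.5, 130.4, 74.4]
orientation: [-2.604, 1.753, -0.003]
ft_force: [-0.2, -0.9, -1.7]
width: 39.9
t 33.95 pos [458.5 130.4  74.4] yaw -67.9 F [-0.2 -0.9 -1.7] w 39.9
turn [-0.0031 -0.0004 -0.0068] shift after [-0.1  0.4  0.3] shift now [-0.1  0.4  0.3]
```

```bash
python3 -m handwheel '[[[0,0,0],[0,0,0.5],0],[[0,0,0],[0,0,0.5],0],[[0,0,0],[0,0,0.5],0],[[0,0,0],[0,0,0],0],[[0,0,0],[0,0,0],0],[[0,0,0],[0,0,0],0],[[0,0,0],[0,0,0],0],[[0,0,0],[0,0,0],0],[[0,0,0],[0,0,0],0],[[0,0,0],[0,0,0],0]]';python3 g.py 458.1 130.4 74.1 -67.5
```

```text
t: 34.78
ee_pos: [458.7, 130.5, 74.1]
orientation: [-2.604, 1.753, -0.003]
ft_force: [-0.5, -0.3, 1.4]
width: 39.9
t 34.78 pos [458.7 130.5  74.1] yaw -67.9 F [-0.5 -0.3  1.4] w 39.9
turn [-0.0031 -0.0004 -0.0068] shift after [-0.1  0.6 -0. ] shift now [-0.1  0.6 -0. ]
```

Seated. Releasing, lifting, and moving back out of the top camera's view.

```bash
python3 -m handwheel '[[[0,0,0],[0,0,0.5],0],[[0,0,0],[0,0,0],1],[[0,0,0],[0,0,0],1],[[0,0,0],[0,0,0],1],[[0,0,0],[0,0,0],1],[[0,0,0],[0,0,0],1],[[0,0,0],[0,0,0],1],[[0,0,0],[0,0,-10],1],[[0,0,0],[0,0,-20],1],[[0,0,0],[0,0,-25],1]]'; python3 -m handwheel '[[[0,0,0],[0,0,-30],1],[[0,0,0],[0,0,-35],1],[[0,0,0],[0,0,-35],1],[[0,0,0],[0,0,-30],1],[[0,0,0],[0,0,-10],1],[[0,0,0],[0,0,0],1],[[0,0,0],[0,0,0],1],[[0,0,0],[0,0,0],1],[[0,0,0],[0,0,0],1],[[0,0,0],[0,0,0],1]]'; python3 g.py 330 480 250 -67.9
```

```text
t: 35.62
ee_pos: [455.7, 129.7, 127.3]
orientation: [2.603, -1.752, -0.006]
ft_force: [0.6, 0.2, 0.1]
width: 87.6
t: 36.45
ee_pos: [455.1, 129.5, 281.2]
orientation: [2.606, -1.754, -0.0]
ft_force: [0.6, -0.5, -0.8]
width: 88.0
t 36.45 pos [455.1 129.5 281.2] yaw -67.9 F [ 0.6 -0.5 -0.8] w 88.0
turn [0.0001 0.0001 0.0002] shift after [-371.8  -15.9   31.2] shift now [-371.8  -16.    31.2]
```

```bash
python3 -m handwheel '[[[0,0,0],[-20,0,0],1],[[0,0,0],[-36,-1,0],1],[[0,0,0],[-36,-1,0],1],[[0,0,0],[-36,-1,0],1],[[0,0,0],[-36,-1,0],1],[[0,0,0],[-36,-1,0],1],[[0,0,0],[-36,-1,0],1],[[0,0,0],[-36,-1,0],1],[[0,0,0],[-36,-1,0],1],[[0,0,0],[-25,-1,0],1]]'; python3 -m handwheel '[[[0,0,0],[-10,0,0],1],[[0,0,0],[0,0,0],1],[[0,0,0],[0,0,0],1],[[0,0,0],[0,0,0],1],[[0,0,0],[0,0,0],1],[[0,0,0],[0,0,0],1],[[0,0,0],[0,0,0],1],[[0,0,0],[0,0,0],1],[[0,0,0],[0,0,0],1],[[0,0,0],[0,0,0],1]]'
python3 - <<'E'
from h import *
from m import rim
p=cam('scene');q=cam('top')
for nm,S in [('low',(438.5,-1.3)),('mid',(627,-203)),('high',(457,130))]:
    u,v=px(q,[*S,95]).round().astype(int)
    try: print(nm,rim(q,u,v,95))
    except Exception as e: print(nm,e)
for k in ('pipe_long_center','pipe_stub_center'):
    for d in ctrl.spot_point(q,k)[:1]: print(k,w(q,d['position']).round(1),d['score'])
a=cv2.resize(p['pixels'][120:320,150:460],(800,516));cv2.imwrite('pics/f1.png',a[:,:,::-1])
b=cv2.resize(q['pixels'][130:330,170:460],None,fx=2.75,fy=2.75);cv2.imwrite('pics/f2.png',b[:,:,::-1])
E
```

```text
t: 37.28
ee_pos: [330.4, 447.6, 266.8]
orientation: [2.578, -1.754, -0.011]
ft_force: [0.3, -0.5, 0.1]
width: 88.5
t: 38.12
ee_pos: [326.3, 453.4, 261.8]
orientation: [2.569, -1.75, -0.01]
ft_force: [0.0, -0.6, 0.6]
width: 87.9
low (((439.37237548828125, 0.243011474609375), (39.329769134521484, 39.35697555541992), 86.41423797607422), array([436.77155  ,  -1.7096846], dtype=float32), 182)
mid (((628.6024780273438, -202.61827087402344), (39.403961181640625, 39.39271926879883), 80.45365905761719), array([ 625.6498, -201.2922], dtype=float32), 136)
high (((457.870361328125, 130.1620330810547), (39.382320404052734, 39.83229446411133), 22.05124855041504), array([456.58286, 127.2844 ], dtype=float32), 187)
pipe_long_center [458.6 272.2  30.9] 0.7
pipe_stub_center [ 470.2 -123.6   27.6] 0.79
```

View pics/f1.png

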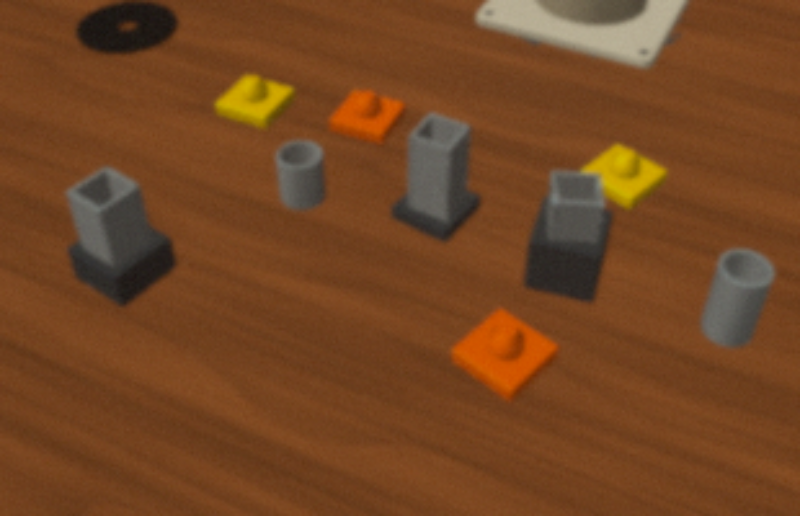

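View pics/f2.png

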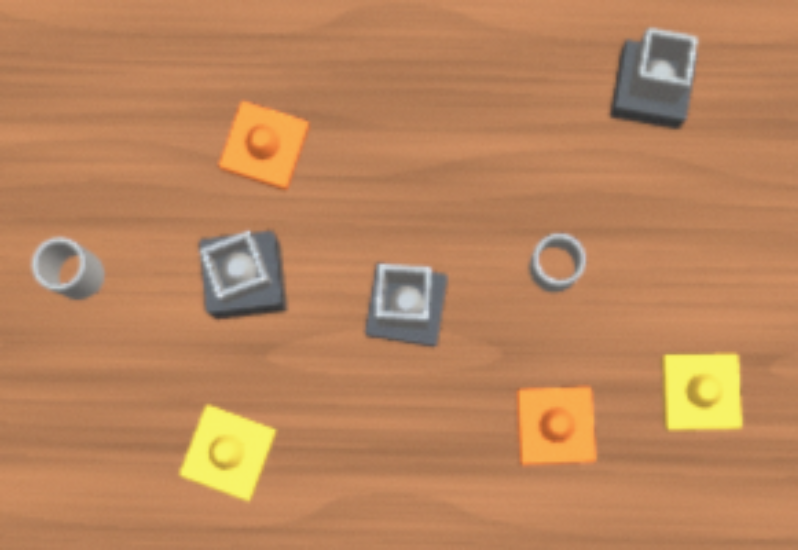

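All three tubes sit upright over their spigots. With the rim height taken as z = 95, each rim measures about 39.4 mm across and is centred within about 2 mm of its stand. The pipes have not moved and the robot is clear, so I'm handing in.

```bash
python3 -c "
from workcell import ctrl
print(ctrl.close_job())"
```

```text
the job is handed in; nothing more can be done
None
```

I put the three square tubes on their stands in the order asked: tall on low, mid on mid, short on high. Each was lowered until the wrist force showed contact at the expected seat height, then released. I handed the job in at about 38 s of the 88 s allowed.

- **Seating:** in the last pictures all three tubes stand upright over their spigots. The rims sit within about 2 mm of the stand centres. Their apparent size in the top view (39.3–39.8 mm for a 40 mm tube) fits a common top height of about 95 mm; I did not measure the heights more closely than that.
- **Pipes and robot:** both pipes stand where they were, within the detector's error of about 4 mm. The gripper was open and well clear of everything.
- **Failed check:** one mid-job re-measurement of the short tube from the top camera failed because the arm hid it. I used the first measurement plus a side view instead, and that grasp worked.
- **Forces:** all readings at the ends of moves were small, under about 5 N.

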